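# Level the hinged table with its jack screw and keep it pressed down

### The arm

A 7-joint arm with a two-finger parallel gripper is mounted at the origin on the work surface; the furniture and walls round the work are solid. World frame = base frame: x ahead of the robot, y to its left, z up, the work surface at z = 0. Lengths are in m, angles in rad, forces in N, time in s.
With the tool pointing down it reaches from about 0.425 to 0.875 m from the base axis. Payload 9.9 kg.
Tool frame: the origin (TCP) lies midway between the tips of the shut fingers; the grasp point (between the pads) lies 19 mm behind it; y points along the fingers, z is the direction in which the jaws open and shut, and the axes are right-handed (so a half turn about y gives the same grasp; the last joint's range is limited). The gripper opens to 85 mm and grips with 20 to 120 N. Pads are 22 mm wide; open, the fingers measure 114 mm over their backs; the gripper's body (76 mm by 85 mm) begins 54 mm behind the grasp point. The pads swing forward as they close: fully open they stand 13 mm farther back than shut.
Start: joints at [1.071, 0.576, 0.025, 1.437, -0.015, 1.129, -0.057], TCP at [0.273, -0.617, 0.231] pointing down, gripper open.
Joint ranges: [-2.76, 2.76], [-0.34, 2.15], [-1.52, 1.57], [0.19, 2.46], [-1.09, 4.23], [0.17, 1.99], [-2.82, 2.82]. Speed limits (rad/s): [2.22, 2.22, 3.01, 3.01, 3.14, 3.14, 3.14].

### API

Orientations are given as a unit quaternion [x, y, z, w].
In Python, from rig import ctrl gives the robot as it stands.
- The arm moves only by the tool jog_arm, never from a script. Its argument "steps" is a list of rows, each an object with "xyz": the shift along the world's x, y, z in mm, a list of three; "roll": the turn about the world's z in degrees; "jaw": the opening in per cent of the stroke, from 0 (shut) to 100 (fully open). A call has 1 to 5 rows; each row is the pose to reach, as a shift and turn from the pose measured when the call began; what a row does not reach only later rows make up. A row lasts 1/8 s, in which the tool goes at most 62.5 mm and 10.7 degrees, less where a joint would pass 70% of its speed; a pose out of reach is approached as far as the arm can. A call with a gripper value outside its range is refused whole. The fingers move at their own pace and stop on an object; the grip force is fixed at half the most. Time passes only in rows, so rows that repeat a pose let the fingers close. It gives the time, the measured TCP pose, the force and the opening at its end, in the units of the state.
- ctrl.get_obs(): the state, without advancing time (a new reading comes with each control period).
- ctrl.camera(name): name is "scene" or "top" or "wrist"; returns a dict with "pixels" (400x640x3 uint8, blue, green, red), "fx", "fy", "cx", "cy" (pixels), "k1" (the pictures are not rectified: a ray, as slopes to the right and down, at radius r is drawn at 1 + k1 r^2 times it, then the intrinsics apply), "R" (3x3) and "t" (3): a world point X has camera coordinates R X + t; the wrist camera has in their place "T_tool_cam" (4x4, takes a point from camera to tool coordinates, whose origin is the TCP and whose axes are the tool frame's). Camera axes: x right, y down, z forward; pixel columns grow to the right and rows downward; lengths in m; the calibration is good to about 2 mm. A picture is of the moment at which its call begins: read the wrist's pose just before it. There is no depth.
- ctrl.sign_off(): hands the job in, once; it reports no verdict.
The state is a dict: "time_s": time; "joints": joint angles; "dq": joint speeds; "joint_efforts": joint torques, N m; "ee_pos": TCP position; "tcp_rot": TCP orientation; "contact_force": force on the tool from outside, world axes, zero at the start; "torque": the same for the moment, N m; "opening": finger opening in m.
Only numpy, scipy, OpenCV 4.12 (cv2) and the standard library are available. Lean on these libraries where they do the work, as an engineer would, in place of code of your own. Each camera call takes 0.05 s, during which the arm holds its last target. There are 200 camera calls.

### The job

Stand the spirit level lengthwise on the top plate of the small levelling table, between the hinge and the jack screw but clear of its knob, and let go of it. Then take the jack screw's knob and turn it so that the bubble stands centred between its two lines while you press the knob firmly down and the screw bears on its pad (a spring lifts the plate whenever nobody presses). Finish still holding the knob pressed down like that, so that a workmate can tighten the clamp bolts, and leave the other things on the bench where they are.

Things in the scene. Friction and masses are not known exactly. Their poses are not given: they have to be found in the camera images.
- spirit_level: engineer's spirit level: dark steel bar 120 long (x), 26 wide at the foot, 31.5 high, about 0.36 kg, a yellow-green vial along its top middle. Grip it across its middle, where the body is 22 to 26 wide and 22 high under the vial (vial 15 in diameter, top at 31). Origin: centre of its underside; x along its length, z up. Both ends alike
- bubble (a joint): bubble's offset from the middle of the vial in m, positive towards the level's own +x end. It runs to the higher end: offset = 0.7 m x slope in rad, stops at +-16 mm, settles in about 0.8 s. The 14 mm bubble is centred between the two black lines with 3 mm to spare at either end
- top_plate: the levelling table's aluminium top plate, 128 wide (y), 12 thick. Origin on the hinge axis, 50 mm above the bench; it reaches from x = +12 to -217 mm, -x points from hinge to jack screw; top face at z = +6 mm. It tips about its y axis only, from 40 mrad jack end down to 30 mrad up. A spring lifts the jack end to the upper stop: about 3 N down at the knob start it, 5 to 8 N hold it level
- level_seat (a point): a good place for the middle of the level: on the plate's top face, on its centre line, 65 mm from the hinge
- jack_knob: dark knurled knob of the jack screw, 185 mm from the hinge: cylinder 41 in diameter, 26 high, on a bright skirt 60 in diameter, 7 high, that turns with it (fingertips may press on it). Origin on the screw axis, 47 mm below the knob's top; z up. Clockwise from above screws it down through the plate, 8 mm a turn, and lifts the jack end when pressed. Starts backed off 0.16 to 0.38 turn. Drag 0.06 N m
- knob_grip (a point): centre of the knob, on the screw's axis, 6 mm below the knob's top and 20 mm above the skirt's upper face; z up along the axis. The room's wall stands 100 mm or more beyond it (+x)
- jack_pad: the steel pad on the base under the jack screw, 34 in diameter, 4 high; the screw's foot stands on it when the knob is pressed down (origin: its underside, 14 mm above the bench)
- jack_screw: the threaded jack screw itself, 16 mm, between knob and pad; it moves with the knob (origin on its axis, at the middle of the plate's thickness when set level)
- arbor_press: fixed furniture in the way: a teal arbor press, 0.52 m tall with its lever, between the level and the levelling table. Its tall part stands from 60 mm nearer the robot than this origin to 110 mm beyond, and 90 mm to either side; its low legs (24 mm) reach 125 mm towards the robot. Carry the level round in front of it
- v_block: bystander: grey V-block 55 x 60 x 45
- lug_small: bystander: brown casting with an eye, 35 x 80 x 66

How it is judged:
On the way:
1. the spirit level stands lengthwise on the top plate, released (x of spirit_level in the frame of top_plate between -0.093 and -0.035 m and y of spirit_level in the frame of top_plate between -0.045 and 0.045 m and z of spirit_level in the frame of top_plate below 0.009 m and angle between the x axis of spirit_level and the x axis of top_plate, either way round below 0.2 rad and contact force between the fingers and spirit_level below 0.3 N and linear speed of spirit_level below 0.02 m/s), for 0.2 s.
At the end, for the whole second after the job is handed in: The released level stands lengthwise on the plate (within 0.2 rad and 45 mm of its centre line), its bubble within 3 mm of the middle and the plate within 5 mrad of level, while the fingers still press the knob (over 3 N) and the screw bears on its pad (over 1 N) (x of spirit_level in the frame of top_plate between -0.093 and -0.035 m and y of spirit_level in the frame of top_plate between -0.045 and 0.045 m and z of spirit_level in the frame of top_plate between 0.003 and 0.009 m and angle between the x axis of spirit_level and the x axis of top_plate, either way round below 0.2 rad and contact force between each of the arm, the fingers and spirit_level below 0.3 N and value of joint bubble between -0.003 and 0.003 m and angle between top_plate's own z axis and vertical below 0.005 rad and contact force between jack_screw and jack_pad above 1 N and contact force between the fingers and jack_knob above 3 N); the arm keeps its last pose, push and grip.
It fails at once if a bystander was moved by more than 30 mm (distance of any of v_block, lug_small from where it was at the start of the episode above 0.03 m).
It also fails if it takes over 72 s, if anything falls off the work surface, if the arm or the gripper's body presses on something with over 40 N, if the wrist force passes 120 N, or if a joint passes its speed limit or range.

## Working session

There is one attempt and no reset: what is moved stays moved. The work goes in short steps, Python scripts to look and compute and a tool call to move; the robot and the scene stay as the last step left them, time stands still between calls to the robot, and variables do not carry over. Pictures are saved under pics/ and viewed, about 8 in all and at most 12, crops included, and the job is handed in when it is done.

Besides the shell and the picture viewer there is one more tool, called as name(argument=value, ...) on one line, values as JSON. jog_arm: Moves the arm, as the interface text tells. Its arguments: {"type":"object","properties":{"steps":{"type":"array","items":{"type":"object","properties":{"xyz":{"type":"array","items":{"type":"number"}},"roll":{"type":"number"},"jaw":{"type":"number"}}}}},"required":["steps"]}

```bash
mkdir -p pics
cat > h.py <<'E'
import numpy as np, cv2, json
from rig import ctrl
from scipy.spatial.transform import Rotation as Ro
def snap(n,f):
    o=ctrl.get_obs(); c=ctrl.camera(n); cv2.imwrite('pics/'+f+'.png',c['pixels'])
    d={k:(np.array(v).tolist()) for k,v in c.items() if k!='pixels'}
    if 'T_tool_cam' in c:
        T=np.eye(4);T[:3,:3]=Ro.from_quat(o['tcp_rot']).as_matrix();T[:3,3]=o['ee_pos']
        W=np.linalg.inv(T@np.array(c['T_tool_cam'])); d['R']=W[:3,:3].tolist(); d['t']=W[:3,3].tolist()
    json.dump(d,open('pics/'+f+'.json','w')); return c['pixels']
def ray(f,u,v):
    d=json.load(open('pics/'+f+'.json')); K=np.array([[d['fx'],0,d['cx']],[0,d['fy'],d['cy']],[0,0,1]])
    p=cv2.undistortPoints(np.array([[[u,v]]],float),K,np.array([d['k1'],0,0,0,0]))[0,0]
    R=np.array(d['R']); t=np.array(d['t']); return -R.T@t, R.T@np.array([p[0],p[1],1])
def at(f,u,v,z):
    o,r=ray(f,u,v); return o+r*(z-o[2])/r[2]
def proj(f,X):
    d=json.load(open('pics/'+f+'.json')); p=np.array(d['R'])@np.array(X)+np.array(d['t']); q=p[:2]/p[2]; q=q*(1+d['k1']*(q@q))
    return d['fx']*q[0]+d['cx'],d['fy']*q[1]+d['cy']
E
python3 - <<'E'
from h import *
a=snap('top','top0');b=snap('scene','sc0')
cv2.imwrite('pics/both.png',cv2.resize(np.vstack([a,b]),None,fx=.75,fy=.75,interpolation=cv2.INTER_AREA))
o=ctrl.get_obs();print(o['ee_pos'],o['tcp_rot'],o['opening'],o['time_s'])
for f in('top0','sc0'):print(ray(f,320,200))
print(Ro.from_quat(o['tcp_rot']).as_matrix())
E
```

```text
[ 0.27250991 -0.61708139  0.23054237] [-0.14612428  0.69238782 -0.69135632  0.14585348] 0.08535667573829427 0.1
(array([2.39029875e-01, 1.15454976e-03, 1.70013870e+00]), array([ 0.11791738,  0.01138969, -0.99309499]))
(array([-0.27018816,  0.72786688,  0.79201387]), array([ 0.59613576, -0.5967573 , -0.53769954]))
[[-9.14748916e-01 -6.75885599e-04  4.04022232e-01]
 [-4.04022790e-01  1.34825737e-03 -9.14747925e-01]
 [ 7.35389991e-05 -9.99998863e-01 -1.50639015e-03]]
```

View pics/both.png

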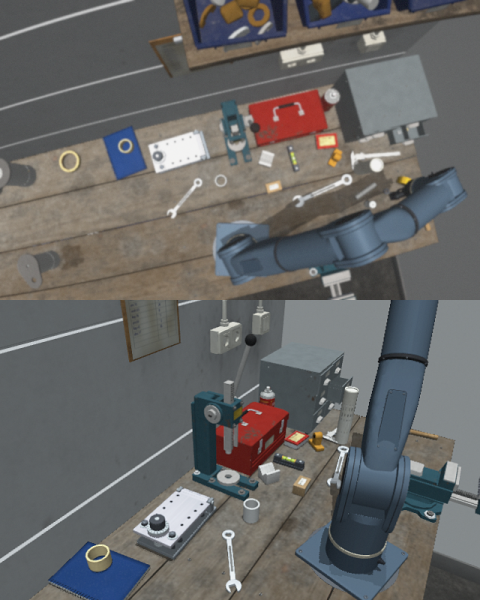

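The top view (0.75 scale) shows the level near (293,158), its yellow vial visible. The levelling table is at (178,150) with its knob at (159,156), the press at (235,130) and the V-block at (266,158). The brown lug is at (335,157). Next I enlarge these areas.

Run:
```python
from h import *
a=cv2.imread('pics/top0.png')
c=lambda x,y,w,h,f:cv2.resize(a[y:y+h,x:x+w],None,fx=f,fy=f,interpolation=cv2.INTER_CUBIC)
# table 190..290 x 165..240 ; level 335..465 x 180..255
cv2.imwrite('pics/crop1.png',np.vstack([c(190,165,100,73,4*2)[:, :800][:292*2//1] if 0 else c(190,165,130,70,4),c(335,180,130,72,4)]))
```

```text
(no output)
```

View pics/crop1.png

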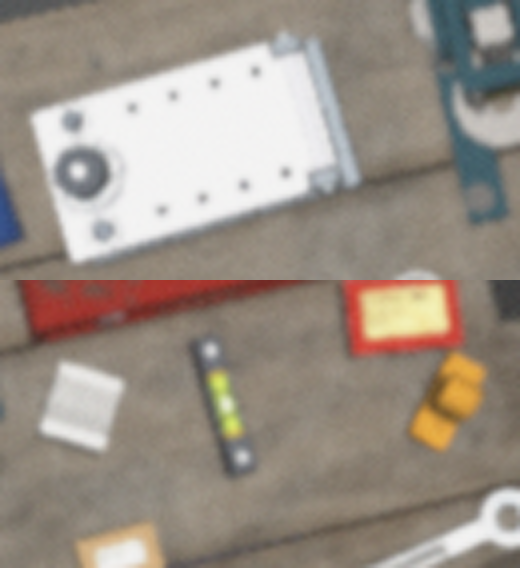

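Run:
```python
from h import *
A=lambda x,y,z:at('top0',190+x/4-.4,165+y/4-.4,z)
B=lambda x,y,z:at('top0',335+x/4-.4,180+(y-280)/4-.4,z)
p=lambda n,v:print(n,np.round(v,4))
e1,e2=B(210,350,.022),B(241,458,.022);p('ends',e1);p('',e2);p('mid',B(226,405,.03))
f1,f2=B(204,338,.022),B(245,474,.022);d=f2-f1;p('len',[np.linalg.norm(d),np.degrees(np.arctan2(d[1],d[0]))]);p('mid2',(f1+f2)/2)
k=A(80,172,.1);p('knob',k)
tl,bl=A(32,114,.062),A(78,262,.062);p('tl',tl);p('bl',bl);p('w',[np.linalg.norm(tl-bl)])
h1,h2,h3,h4=A(133,107,.06),A(257,71,.057),A(162,210,.06),A(286,172,.057)
for h in(h1,h2,h3,h4):p('hole',h)
d=h2-h1+h4-h3;p('dir',[np.degrees(np.arctan2(d[1],d[0]))]);p('holes mid',(h1+h2+h3+h4)/4)
v=tl-bl;p('edge dir',[np.degrees(np.arctan2(v[1],v[0]))])
m=(tl+bl)/2;p('jackend mid',m)
x=np.array([d[0],d[1]])/np.hypot(d[0],d[1]);p('hinge from end',m[:2]+.217*x);p('from knob',k[:2]+.185*x);p('seat',k[:2]+.12*x)
p('press leg',A(487,200,.02));p('press leg L',A(470,215,.02)); p('press col',A(490,25,.3));p('vblock',B(82,405,.045));p('lug',B(450,400,.05))
```

```text
ends [ 0.4543 -0.203   0.022 ]
 [ 0.3648 -0.2301  0.022 ]
mid [ 0.4078 -0.2159  0.03  ]
len [ 1.183000e-01 -1.623537e+02]
mid2 [ 0.4079 -0.2157  0.022 ]
knob [0.3948 0.3705 0.1   ]
tl [0.445  0.4219 0.062 ]
bl [0.3251 0.3771 0.062 ]
w [0.128]
hole [0.4533 0.3387 0.06  ]
hole [0.4862 0.2383 0.057 ]
hole [0.3696 0.3105 0.06  ]
hole [0.4038 0.2109 0.057 ]
dir [-71.4434]
holes mid [0.4282 0.2746 0.0585]
edge dir [20.4671]
jackend mid [0.385  0.3995 0.062 ]
hinge from end [0.4541 0.1938]
from knob [0.4536 0.1951]
seat [0.4329 0.2568]
press leg [0.389  0.0477 0.02  ]
press leg L [0.3761 0.0614 0.02  ]
press col [0.4866 0.0417 0.3   ]
vblock [ 0.4031 -0.0957  0.045 ]
lug [ 0.4149 -0.3994  0.05  ]
```

The checks agree. The level measures 118 mm long, centred at (0.408,-0.216) and pointing 17.6°. The plate is 128 mm wide with its axis at about -71°, the knob is at (0.395,0.370), and the hinge found from either end matches within 2 mm. Now I move over the level.

jog_arm(steps=[{"xyz": [20, 58, 0], "roll": -2, "jaw": 100}, {"xyz": [40, 116, 0], "roll": -4, "jaw": 100}, {"xyz": [60, 174, 0], "roll": -6, "jaw": 100}, {"xyz": [80, 232, -10], "roll": -6, "jaw": 100}, {"xyz": [100, 290, -20], "roll": -6, "jaw": 100}])

```text
time_s: 0.72
ee_pos: [0.3729, -0.3251, 0.2103]
tcp_rot: [-0.11, 0.699, -0.698, 0.11]
contact_force: [1.0, -0.4, 0.5]
opening: 0.0855
```

jog_arm(steps=[{"xyz": [15, 50, -20], "jaw": 100}, {"xyz": [30, 100, -50], "jaw": 100}, {"xyz": [35, 111, -90], "jaw": 100}, {"xyz": [35, 111, -90], "jaw": 100}, {"xyz": [35, 111, -90], "jaw": 100}])

```text
$.steps[0]: bad value
```

jog_arm(steps=[{"xyz": [15, 50, -20], "roll": 0, "jaw": 100}, {"xyz": [30, 100, -50], "roll": 0, "jaw": 100}, {"xyz": [35, 109, -90], "roll": 0, "jaw": 100}, {"xyz": [35, 109, -90], "roll": 0, "jaw": 100}])

```text
time_s: 1.23
ee_pos: [0.4067, -0.2145, 0.1185]
tcp_rot: [-0.112, 0.7, -0.697, 0.109]
contact_force: [-0.7, -1.3, 0.3]
opening: 0.0853
```

Run:
```python
from h import *
a=snap('wrist','w1');o=ctrl.get_obs();print(o['ee_pos'],o['time_s'],Ro.from_quat(o['tcp_rot']).as_matrix()[:,2])
print(proj('w1',[.408,-.216,.03]), proj('w1',o['ee_pos']))
```

```text
[ 0.40718055 -0.21600134  0.11996069] 1.275 [ 0.30673606 -0.95179026 -0.00287824]
(np.float64(318.1314156476007), np.float64(205.29669682958655)) (np.float64(318.1302841523748), np.float64(266.57486182687904))
```

View pics/w1.png

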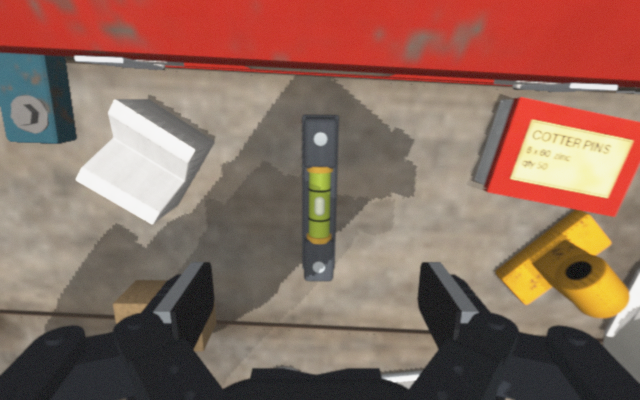

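The wrist view shows the level upright at column 318, with the vial middle at (318,205), exactly where I projected it. The alignment is good, so I descend and grip.

jog_arm(steps=[{"xyz": [0, 0, -50], "roll": 0, "jaw": 100}, {"xyz": [0, 0, -95], "roll": 0, "jaw": 100}, {"xyz": [0, 0, -117], "roll": 0, "jaw": 100}, {"xyz": [0, 0, -117], "roll": 0, "jaw": 100}, {"xyz": [0, 0, -117], "roll": 0, "jaw": 0}])

```text
time_s: 1.9
ee_pos: [0.4078, -0.2172, 0.0044]
tcp_rot: [-0.11, 0.699, -0.698, 0.109]
contact_force: [-0.3, 0.4, -0.3]
opening: 0.0695
```

jog_arm(steps=[{"xyz": [0, 0, 0], "roll": 0, "jaw": 0}, {"xyz": [0, 0, 0], "roll": 0, "jaw": 0}, {"xyz": [0, 0, 0], "roll": 0, "jaw": 0}, {"xyz": [0, 0, 0], "roll": 0, "jaw": 0}, {"xyz": [0, 0, 0], "roll": 0, "jaw": 0}])

```text
time_s: 2.52
ee_pos: [0.4082, -0.2174, 0.0055]
tcp_rot: [-0.109, 0.699, -0.699, 0.109]
contact_force: [-2.1, 0.5, 14.5]
opening: 0.0232
```

Gripped at 23 mm opening. I lift, and check the press geometry before carrying the level past it.

jog_arm(steps=[{"xyz": [0, 0, 30], "roll": 0, "jaw": 0}, {"xyz": [0, 0, 85], "roll": 0, "jaw": 0}, {"xyz": [0, 0, 135], "roll": 0, "jaw": 0}, {"xyz": [0, 0, 135], "roll": 0, "jaw": 0}])

```text
time_s: 3.02
ee_pos: [0.4098, -0.2182, 0.1437]
tcp_rot: [0.107, -0.697, 0.7, -0.111]
contact_force: [1.1, -0.7, -4.1]
opening: 0.0234
```

Run:
```python
from h import *
print(ctrl.get_obs()['ee_pos'])
a=snap('top','top1');b=snap('scene','sc1')
x=cv2.resize(a[120:230,280:420],None,fx=4,fy=4,interpolation=cv2.INTER_CUBIC)
y=cv2.resize(b[30:280,240:400],None,fx=1.76,fy=1.76,interpolation=cv2.INTER_CUBIC)
print(x.shape,y.shape); cv2.imwrite('pics/press.png',np.hstack([x[:440],y[:440]])[:, :800])
```

```text
[ 0.40983343 -0.21815473  0.14366488]
(440, 560, 3) (440, 282, 3)
```

View pics/press.png

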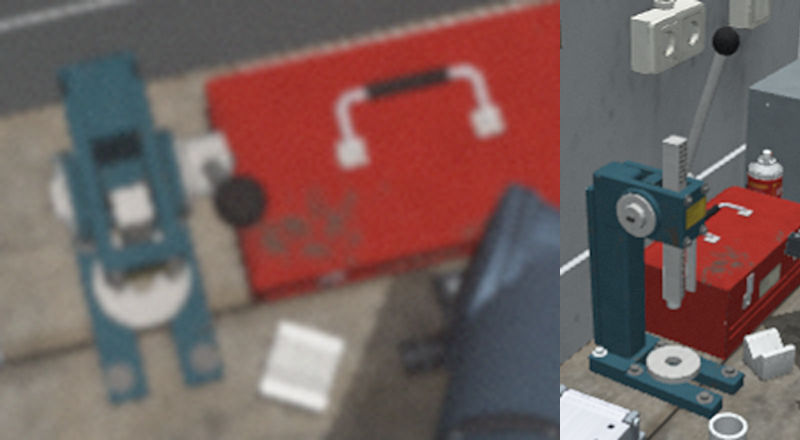

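Run:
```python
from h import *
A=lambda x,y,z:np.round(at('top1',280+x/4-.4,120+y/4-.4,z),3)
print('legs',A(128,402,.02),A(208,382,.02),'head front',A(108,275,.3),A(190,255,.3),A(108,275,.26),'ball',A(240,200,.5),'column back',A(62,70,.3),A(130,55,.3))
print(proj('sc1',[.45,.02,.3]))
```

```text
legs [0.371 0.046 0.02 ] [ 0.389 -0.019  0.02 ] head front [0.437 0.055 0.3  ] [ 0.452 -0.001  0.3  ] [0.442 0.057 0.26 ] ball [ 0.456 -0.03   0.5  ] column back [0.582 0.093 0.3  ] [0.594 0.045 0.3  ]
(np.float64(317.52130522637344), np.float64(143.98705434097104))
```

The press legs end at (0.37..0.39, -0.02..0.05) and the head's front is near x≈0.44, so I need to pass at x≈0.36. I test how far in the arm can fold, turning the level as I go.

jog_arm(steps=[{"xyz": [-18, 10, 10], "roll": 10, "jaw": 0}, {"xyz": [-35, 19, 20], "roll": 20, "jaw": 0}, {"xyz": [-53, 28, 20], "roll": 30, "jaw": 0}, {"xyz": [-70, 38, 20], "roll": 40, "jaw": 0}, {"xyz": [-70, 38, 20], "roll": 50, "jaw": 0}])

```text
time_s: 3.75
ee_pos: [0.3352, -0.178, 0.1587]
tcp_rot: [-0.397, 0.587, -0.584, 0.395]
contact_force: [-0.0, 0.7, -2.6]
opening: 0.0234
```

Run:
```python
from h import *
o=ctrl.get_obs();print(o['ee_pos'],np.hypot(*o['ee_pos'][:2]),np.round(o['joints'],3),o['time_s'],o['contact_force'])
```

```text
[ 0.33518561 -0.17804498  0.15874212] 0.3795384124750691 [ 0.584  0.259 -0.272  2.249  0.112  0.651 -0.151] 3.75 [-0.00981836  0.74196375 -2.62832405]
```

The arm folds in to r=0.38 with margin left. Next I carry the level in front of the press.

jog_arm(steps=[{"xyz": [12, 42, 0], "roll": 10, "jaw": 0}, {"xyz": [25, 85, 0], "roll": 20, "jaw": 0}, {"xyz": [30, 138, 0], "roll": 30, "jaw": 0}, {"xyz": [30, 195, 0], "roll": 40, "jaw": 0}, {"xyz": [28, 250, 0], "roll": 41.5, "jaw": 0}])

```text
time_s: 4.38
ee_pos: [0.3621, 0.0735, 0.1574]
tcp_rot: [0.58, -0.409, 0.404, -0.577]
contact_force: [0.8, 0.1, -3.5]
opening: 0.0234
```

jog_arm(steps=[{"xyz": [8, 60, 0], "roll": -0.5, "jaw": 0}, {"xyz": [38, 112, 0], "roll": -0.5, "jaw": 0}, {"xyz": [64, 158, -20], "roll": -0.5, "jaw": 0}, {"xyz": [74, 179, -50], "roll": -0.5, "jaw": 0}, {"xyz": [74, 179, -60], "roll": -0.5, "jaw": 0}])

```text
time_s: 5.0
ee_pos: [0.4344, 0.2536, 0.0938]
tcp_rot: [0.58, -0.412, 0.405, -0.574]
contact_force: [-0.4, -0.8, -3.8]
opening: 0.0232
```

Run:
```python
from h import *
a=snap('wrist','w2');o=ctrl.get_obs();print(o['ee_pos'],o['time_s'],np.round(o['joints'],2),np.round(Ro.from_quat(o['tcp_rot']).as_matrix()[:,2],3))
print(proj('w2',[.395,.3705,.1]), proj('w2',o['ee_pos']))
```

```text
[0.43379085 0.25182498 0.09350453] 5.05 [-0.29  0.54 -0.48  2.03  0.38  0.67 -0.67] [ 0.943  0.332 -0.014]
(np.float64(321.2921346395725), np.float64(-59.51968685803621)) (np.float64(313.6934055760047), np.float64(267.53180264450043))
```

View pics/w2.png

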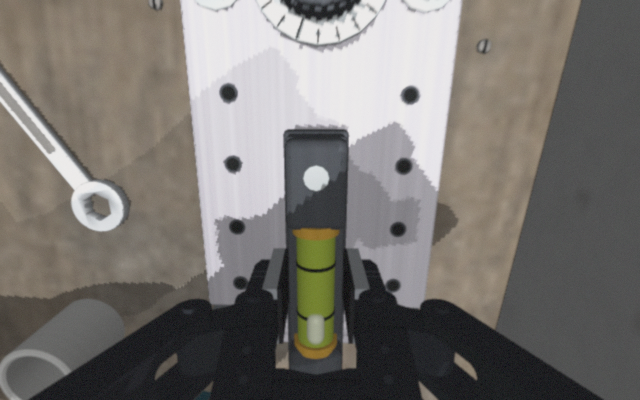

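The wrist view shows the level centred on the plate (column 316 against the plate centre at about 318), parallel to its edges and clear of the knob skirt at the top. I lower it.

jog_arm(steps=[{"xyz": [1, 0, -15], "roll": 0, "jaw": 0}, {"xyz": [1, 0, -24], "roll": 0, "jaw": 0}, {"xyz": [1, 0, -28], "roll": 0, "jaw": 0}, {"xyz": [1, 0, -30], "roll": 0, "jaw": 0}, {"xyz": [1, 0, -31], "roll": 0, "jaw": 0}])

```text
time_s: 5.68
ee_pos: [0.435, 0.2515, 0.0632]
tcp_rot: [0.581, -0.412, 0.405, -0.573]
contact_force: [-3.0, -3.2, 9.2]
opening: 0.0236
```

jog_arm(steps=[{"xyz": [0, 0, 1], "roll": 0, "jaw": 60}, {"xyz": [0, 0, 1], "roll": 0, "jaw": 60}, {"xyz": [0, 0, 1], "roll": 0, "jaw": 60}, {"xyz": [0, 0, 1], "roll": 0, "jaw": 60}])

```text
time_s: 6.18
ee_pos: [0.435, 0.2516, 0.0643]
tcp_rot: [0.581, -0.412, 0.406, -0.573]
contact_force: [0.2, -0.7, 0.3]
opening: 0.0514
```

jog_arm(steps=[{"xyz": [0, 0, 20], "roll": 0, "jaw": 60}, {"xyz": [0, 0, 60], "roll": 0, "jaw": 60}, {"xyz": [0, 0, 110], "roll": 0, "jaw": 70}, {"xyz": [-10, 30, 110], "roll": 0, "jaw": 70}, {"xyz": [-10, 30, 110], "roll": 0, "jaw": 70}])

```text
time_s: 6.8
ee_pos: [0.4244, 0.2838, 0.175]
tcp_rot: [0.58, -0.411, 0.405, -0.575]
contact_force: [-0.7, 0.5, -1.0]
opening: 0.0598
```

Run:
```python
from h import *
a=snap('wrist','w3');o=ctrl.get_obs();print(o['ee_pos'],o['time_s'],np.round(o['joints'],2),o['contact_force'],o['opening'])
print(proj('w3',[.395,.3705,.1]))
```

```text
[0.42464328 0.28220908 0.17438557] 6.85 [-0.29  0.44 -0.55  1.92  0.29  0.87 -0.64] [-0.3722517  -0.92054877 -0.8102043 ] 0.059837555795968
(np.float64(319.65004388711094), np.float64(64.53630961784995))
```

View pics/w3.png

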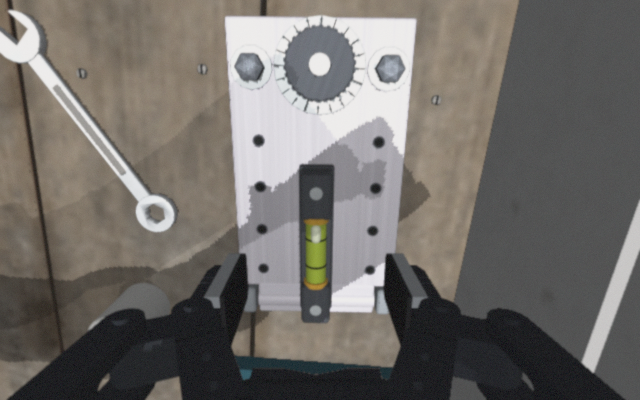

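The level stands free on the plate with nothing touching it: the wrench-side force is near zero and the vial is at (316,255). The knob is at (319.5,64), predicted (319.7,64.5). The clamp bolts flank it at (248,67) and (390,67). I go over the knob with the jaws pre-turned counter-clockwise so there is room to turn clockwise.

jog_arm(steps=[{"xyz": [-10, 30, 0], "roll": 10, "jaw": 75}, {"xyz": [-20, 60, 0], "roll": 20, "jaw": 75}, {"xyz": [-29, 88, 0], "roll": 30, "jaw": 75}, {"xyz": [-29, 88, 0], "roll": 40, "jaw": 75}, {"xyz": [-29, 88, 0], "roll": 50, "jaw": 75}])

```text
time_s: 7.48
ee_pos: [0.3956, 0.3695, 0.1736]
tcp_rot: [0.701, -0.125, 0.122, -0.691]
contact_force: [-0.0, -0.7, -0.1]
opening: 0.0642
```

Run:
```python
from h import *
o=ctrl.get_obs();print(o['ee_pos'],o['time_s'],np.round(o['joints'],2),o['opening'])
rs=[ray('top0',190+20-.4,165+43-.4),ray('w3',319.5,64)]
A=0;b=0
for c,d in rs:
    d=d/np.linalg.norm(d);P=np.eye(3)-np.outer(d,d);A=A+P;b=b+P@c
print('knob top',np.linalg.solve(A,b))
d=json.load(open('pics/w3.json'));print(d['fx'], -np.array(d['R']).T@np.array(d['t']))
L,R_=at('w3',284,64,.1),at('w3',356,64,.1);print(np.linalg.norm(L-R_))
L,R_=at('w3',273,64,.074),at('w3',367,64,.074);print('skirt',np.linalg.norm(L-R_))
```

```text
[0.39564395 0.36948292 0.17355356] 7.475 [-0.32  0.54 -0.78  1.84  0.45  0.97 -0.08] 0.06419848984892025
knob top [0.39482277 0.37080272 0.09894897]
349.30147750736154 [0.40163036 0.35230913 0.31888966]
0.042122290637739285
skirt 0.06152616249264493
```

jog_arm(steps=[{"xyz": [-1, 1.5, 0], "roll": 10.5, "jaw": 75}, {"xyz": [-1, 1.5, -10], "roll": 21, "jaw": 75}, {"xyz": [-1, 1.5, -25], "roll": 31.5, "jaw": 75}, {"xyz": [-1, 1.5, -40], "roll": 42, "jaw": 75}, {"xyz": [-1, 1.5, -50], "roll": 52.5, "jaw": 75}])

```text
time_s: 8.1
ee_pos: [0.3949, 0.3695, 0.1221]
tcp_rot: [0.684, 0.199, -0.198, -0.673]
contact_force: [0.4, -0.3, -0.4]
opening: 0.0642
```

jog_arm(steps=[{"xyz": [0, 0, -15], "roll": 10, "jaw": 75}, {"xyz": [0, 0, -30], "roll": 12, "jaw": 75}, {"xyz": [0, 0, -38], "roll": 12, "jaw": 75}, {"xyz": [0, 0, -43], "roll": 12, "jaw": 75}, {"xyz": [0, 0, -43], "roll": 12, "jaw": 75}])

```text
time_s: 8.72
ee_pos: [0.3948, 0.3696, 0.0791]
tcp_rot: [0.66, 0.269, -0.267, -0.648]
contact_force: [-0.9, -0.2, 0.1]
opening: 0.0641
```

Run:
```python
from h import *
o=ctrl.get_obs();print(o['ee_pos'],o['time_s'],np.round(o['joints'],2),o['opening'],o['contact_force'])
```

```text
[0.3948462  0.36961861 0.07911654] 8.725 [-0.24  0.74 -0.98  1.94  0.8   0.92  0.71] 0.06407805170285612 [-0.93025475 -0.17386715  0.05578106]
```

No contact yet at skirt height. I close on the knob.

jog_arm(steps=[{"xyz": [0, 1, 0], "roll": 0, "jaw": 0}, {"xyz": [0, 1, 0], "roll": 0, "jaw": 0}, {"xyz": [0, 1, 0], "roll": 0, "jaw": 0}, {"xyz": [0, 1, 0], "roll": 0, "jaw": 0}, {"xyz": [0, 1, 0], "roll": 0, "jaw": 0}])

```text
time_s: 9.35
ee_pos: [0.3947, 0.3714, 0.0794]
tcp_rot: [0.66, 0.269, -0.267, -0.649]
contact_force: [-3.1, 2.9, 4.0]
opening: 0.0394
```

jog_arm(steps=[{"xyz": [0, 0, -2], "roll": 0, "jaw": 0}, {"xyz": [0, 0, -4], "roll": 0, "jaw": 0}, {"xyz": [0, 1, -6], "roll": 0, "jaw": 0}, {"xyz": [0, 1, -6], "roll": 0, "jaw": 0}])

```text
time_s: 9.85
ee_pos: [0.3948, 0.372, 0.0736]
tcp_rot: [0.66, 0.269, -0.267, -0.648]
contact_force: [-3.4, 0.2, 10.0]
opening: 0.0391
```

jog_arm(steps=[{"xyz": [0, 0, -1], "roll": 0, "jaw": 0}, {"xyz": [0, 0, -2], "roll": 0, "jaw": 0}, {"xyz": [0, 0, -3], "roll": 0, "jaw": 0}, {"xyz": [0, 0, -3], "roll": 0, "jaw": 0}])

```text
time_s: 10.35
ee_pos: [0.3949, 0.3722, 0.0721]
tcp_rot: [0.66, 0.27, -0.267, -0.648]
contact_force: [-5.3, -1.8, 23.9]
opening: 0.0394
```

The screw has bottomed: the force jumped to 24 N with the tool down about 7 mm. I look for the bubble in all three views.

```bash
cat > look.py <<'E'
import sys
from h import *
t=sys.argv[1]
T=[]
for n in('top','scene','wrist'):
    a=snap(n,n+t)
    if n=='wrist': T.append(cv2.resize(a,(400,250),interpolation=cv2.INTER_AREA)); continue
    u,v=proj(n+t,[.4350,.2520,.085]); u,v=int(u),int(v)
    s=25 if n=='top' else 30
    c=a[v-s:v+s,u-s:u+s]; T.append(cv2.resize(c,(400,400),interpolation=cv2.INTER_CUBIC)); print(n,u-s,v-s,400/(2*s))
    if n=='scene': w=cv2.resize(a[v-100:v+60,u-100:u+100],(400,320)) 
pad=np.zeros((200,400,3),np.uint8)
cv2.imwrite('pics/look'+t+'.png',np.vstack([np.hstack(T[:2]),np.hstack([cv2.resize(T[2],(320,200)),np.zeros((200,80,3),np.uint8),cv2.resize(w,(250,200)),np.zeros((200,150,3),np.uint8)])]))
o=ctrl.get_obs();print(o['time_s'],o['contact_force'],o['ee_pos'])
E
python3 look.py a
```

```text
top 222 171 8.0
scene 215 233 6.666666666666667
10.5 [-4.89661186 -2.37444657 24.20796966] [0.39494664 0.37216824 0.07216088]
```

View pics/looka.png

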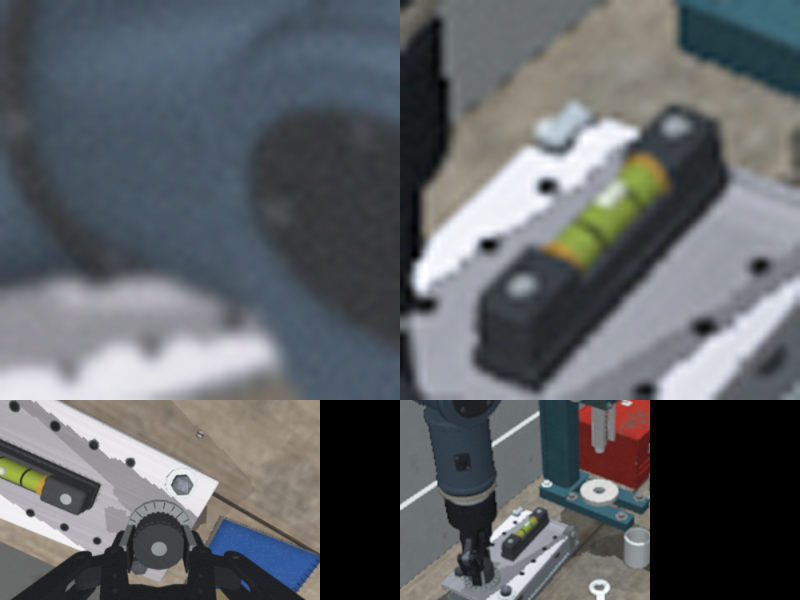

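The scene view shows the bubble at about (612,193) in the crop. That is beyond the vial's middle towards the hinge, so the jack end is low and needs lifting clockwise. I measure the offset with a profile along the vial.

```bash
cat > prof.py <<'E'
import sys
from h import *
t=sys.argv[1]
if len(sys.argv)>2: snap('scene','scene'+t)
a=cv2.imread('pics/scene'+t+'.png')
c=np.array([.435,.2518]);d=np.array([.326,-.946]);n=np.array([.946,.326]);zt=.056
# unwrap: rows = lateral y -16..16, cols = along -62..62 (mm, + to hinge), plane at vial-top height
W=[(l,s) for l in np.arange(-20,20.1,.5) for s in np.arange(-66,66.1,.33)]
g=np.array([proj('scene'+t,[*(c+d*s/1000+n*l/1000),zt+.026]) for l,s in W],np.float32)
nl=len(np.arange(-20,20.1,.5));m=g.reshape(nl,-1,2)
im=cv2.remap(a,m[...,0],m[...,1],cv2.INTER_CUBIC);cv2.imwrite('pics/un'+t+'.png',cv2.resize(im,(800,240)))
E
python3 prof.py a
```

```text
(no output)
```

View pics/una.png

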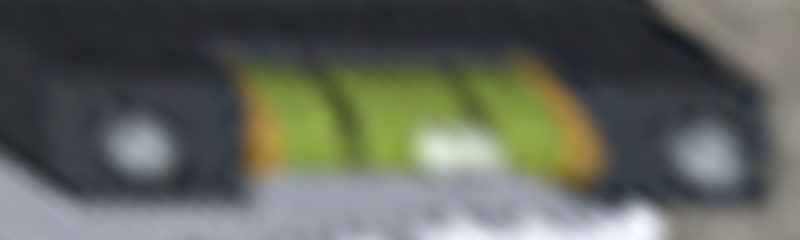

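The unwrapped strip (6.06 px/mm) shows the bubble centre at about 460. The lines cross its row at about 352 and 482, with their middle at 417. The offset is about 6.8 mm, so the slope is 9.7 mrad, which needs about 80° clockwise.

jog_arm(steps=[{"xyz": [0, 0, -1.3], "roll": -8, "jaw": 0}, {"xyz": [0, 0, -1.1], "roll": -16, "jaw": 0}, {"xyz": [0, 0, -0.9], "roll": -24, "jaw": 0}, {"xyz": [0, 0, -0.7], "roll": -32, "jaw": 0}, {"xyz": [0, 0, -0.5], "roll": -40, "jaw": 0}])

```text
time_s: 11.12
ee_pos: [0.3943, 0.3719, 0.0724]
tcp_rot: [0.713, 0.027, -0.027, -0.7]
contact_force: [-5.3, 0.4, 14.5]
opening: 0.0394
```

jog_arm(steps=[{"xyz": [0, 0, -1.3], "roll": -8, "jaw": 0}, {"xyz": [0, 0, -1.1], "roll": -16, "jaw": 0}, {"xyz": [0, 0, -0.9], "roll": -24, "jaw": 0}, {"xyz": [0, 0, -0.7], "roll": -32, "jaw": 0}, {"xyz": [0, 0, -0.5], "roll": -40, "jaw": 0}])

```text
time_s: 11.75
ee_pos: [0.3938, 0.3722, 0.0726]
tcp_rot: [0.679, -0.22, 0.215, -0.667]
contact_force: [-5.8, 1.2, 10.8]
opening: 0.0392
```

jog_arm(steps=[{"xyz": [0, 0, -1], "roll": 0, "jaw": 0}, {"xyz": [0, 0, -1], "roll": 0, "jaw": 0}, {"xyz": [0, 0, -1], "roll": 0, "jaw": 0}, {"xyz": [0, 0, -1], "roll": 0, "jaw": 0}, {"xyz": [0, 0, -1], "roll": 0, "jaw": 0}])

```text
time_s: 12.38
ee_pos: [0.3937, 0.3723, 0.0724]
tcp_rot: [0.679, -0.22, 0.215, -0.667]
contact_force: [-4.1, -0.5, 14.7]
opening: 0.0391
```

```bash
python3 prof.py b 1; python3 -c "
from h import *
o=ctrl.get_obs();print(o['time_s'],o['contact_force'],o['ee_pos'],np.round(o['joints'],2),np.degrees(np.arctan2(*Ro.from_quat(o['tcp_rot']).as_matrix()[[1,0],2])))"
```

```text
12.425 [-3.12190456  0.64131262 15.25103126] [0.3937154  0.37229177 0.07241079] [-0.44  0.64 -0.62  1.94  0.53  0.75 -0.43] 54.155336487211315
```

View pics/unb.png

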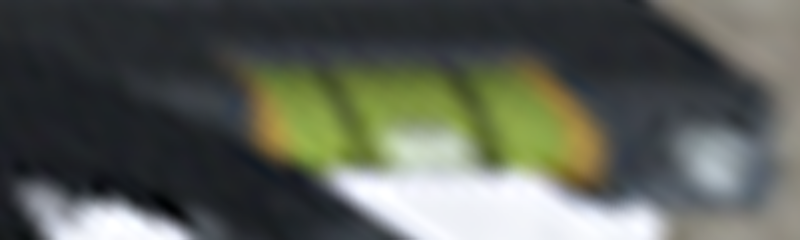

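The bubble is now at about 427 against a line middle of about 422, so about +0.8 mm. The force is 15 N, above the 5–8 N spring. I turn a further 8°, press harder and re-check. If the bubble stays put, the screw is bearing on its pad.

jog_arm(steps=[{"xyz": [0, 0, -1.5], "roll": -4, "jaw": 0}, {"xyz": [0, 0, -1.6], "roll": -8, "jaw": 0}, {"xyz": [0, 0, -1.6], "roll": -8, "jaw": 0}, {"xyz": [0, 0, -1.6], "roll": -8, "jaw": 0}, {"xyz": [0, 0, -1.6], "roll": -8, "jaw": 0}])

```text
time_s: 13.05
ee_pos: [0.3937, 0.3724, 0.0722]
tcp_rot: [0.662, -0.267, 0.262, -0.65]
contact_force: [-5.3, -1.6, 22.5]
opening: 0.0398
```

jog_arm(steps=[{"xyz": [0, 0, -1.6], "roll": 0, "jaw": 0}, {"xyz": [0, 0, -1.6], "roll": 0, "jaw": 0}, {"xyz": [0, 0, -1.6], "roll": 0, "jaw": 0}, {"xyz": [0, 0, -1.6], "roll": 0, "jaw": 0}, {"xyz": [0, 0, -1.6], "roll": 0, "jaw": 0}])

```text
time_s: 13.68
ee_pos: [0.3936, 0.3724, 0.072]
tcp_rot: [0.662, -0.266, 0.262, -0.65]
contact_force: [-4.2, -2.2, 25.9]
opening: 0.0391
```

jog_arm(steps=[{"xyz": [0, 0, -1.6], "roll": 0, "jaw": 0}, {"xyz": [0, 0, -1.6], "roll": 0, "jaw": 0}, {"xyz": [0, 0, -1.6], "roll": 0, "jaw": 0}, {"xyz": [0, 0, -1.6], "roll": 0, "jaw": 0}, {"xyz": [0, 0, -1.6], "roll": 0, "jaw": 0}])

```text
time_s: 14.3
ee_pos: [0.3936, 0.3724, 0.072]
tcp_rot: [0.662, -0.266, 0.263, -0.65]
contact_force: [-5.0, -1.7, 25.3]
opening: 0.039
```

```bash
python3 prof.py c 1; python3 -c "
from h import *
a=cv2.imread('pics/scenec.png');u,v=map(int,proj('scenec',[.42,.3,.07]))
c=cv2.resize(a[v-50:v+50,u-75:u+85],(800,500),interpolation=cv2.INTER_CUBIC)[:360]
w=cv2.imread('pics/unc.png');cv2.imwrite('pics/fin.png',np.vstack([w,c]))
o=ctrl.get_obs();print(o['time_s'],o['contact_force'],o['ee_pos'],np.degrees(np.arctan2(*Ro.from_quat(o['tcp_rot']).as_matrix()[[1,0],2])))"
```

```text
14.35 [-4.93406885 -2.29186235 26.04131024] [0.39364607 0.37241361 0.07203856] 46.12123078367679
```

View pics/fin.png

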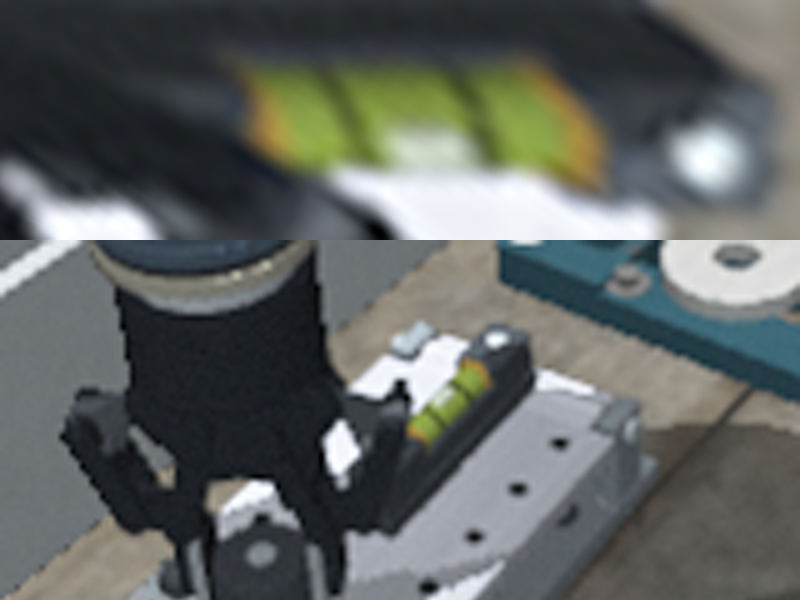

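The bubble sits between its lines but about 1.2 mm towards the hinge (gaps of about 25 px and 9 px). I turn about 14° more while keeping the press.

jog_arm(steps=[{"xyz": [0, 0, -1.4], "roll": -5, "jaw": 0}, {"xyz": [0, 0, -1.4], "roll": -10, "jaw": 0}, {"xyz": [0, 0, -1.4], "roll": -14, "jaw": 0}, {"xyz": [0, 0, -1.4], "roll": -14, "jaw": 0}, {"xyz": [0, 0, -1.4], "roll": -14, "jaw": 0}])

```text
time_s: 14.98
ee_pos: [0.3935, 0.3726, 0.0721]
tcp_rot: [0.624, -0.344, 0.34, -0.614]
contact_force: [-4.8, -1.8, 23.3]
opening: 0.0394
```

jog_arm(steps=[{"xyz": [0, 0, -1.4], "roll": 0, "jaw": 0}, {"xyz": [0, 0, -1.4], "roll": 0, "jaw": 0}, {"xyz": [0, 0, -1.4], "roll": 0, "jaw": 0}, {"xyz": [0, 0, -1.4], "roll": 0, "jaw": 0}, {"xyz": [0, 0, -1.4], "roll": 0, "jaw": 0}])

```text
time_s: 15.6
ee_pos: [0.3935, 0.3726, 0.0721]
tcp_rot: [0.624, -0.344, 0.341, -0.614]
contact_force: [-4.0, -1.4, 23.9]
opening: 0.0393
```

jog_arm(steps=[{"xyz": [0, 0, -1.4], "roll": 0, "jaw": 0}, {"xyz": [0, 0, -1.4], "roll": 0, "jaw": 0}, {"xyz": [0, 0, -1.4], "roll": 0, "jaw": 0}, {"xyz": [0, 0, -1.4], "roll": 0, "jaw": 0}, {"xyz": [0, 0, -1.4], "roll": 0, "jaw": 0}])

```text
time_s: 16.23
ee_pos: [0.3935, 0.3726, 0.0721]
tcp_rot: [0.624, -0.344, 0.341, -0.614]
contact_force: [-4.6, -1.2, 23.0]
opening: 0.0391
```

```bash
python3 prof.py d 1; python3 -c "
from h import *
snap('wrist','wd')
w=cv2.imread('pics/und.png');x=cv2.imread('pics/wd.png');cv2.imwrite('pics/fin2.png',np.vstack([w,cv2.resize(x,(560,350)) @np.eye(3) if 0 else np.hstack([cv2.resize(x,(560,350)),np.zeros((350,240,3),np.uint8)])]))
o=ctrl.get_obs();print(o['time_s'],o['contact_force'],o['ee_pos'],np.degrees(np.arctan2(*Ro.from_quat(o['tcp_rot']).as_matrix()[[1,0],2])))
for t in 'abcd':
    m=cv2.imread('pics/un%s.png'%t)[140:156].astype(float).mean(0)[:,0]; print(t,[(i,int(m[i])) for i in range(300,540,12)])
"
```

```text
16.325 [-5.18247067 -0.61338507 23.76609702] [0.3935445  0.37256463 0.07208771] 32.078497195557595
a [(300, 68), (312, 70), (324, 70), (336, 64), (348, 53), (360, 57), (372, 65), (384, 69), (396, 63), (408, 89), (420, 152), (432, 201), (444, 206), (456, 200), (468, 197), (480, 188), (492, 160), (504, 110), (516, 75), (528, 68)]
b [(300, 70), (312, 74), (324, 70), (336, 69), (348, 53), (360, 51), (372, 69), (384, 125), (396, 171), (408, 196), (420, 192), (432, 192), (444, 195), (456, 181), (468, 136), (480, 78), (492, 45), (504, 61), (516, 69), (528, 74)]
c [(300, 71), (312, 73), (324, 67), (336, 72), (348, 61), (360, 51), (372, 65), (384, 119), (396, 168), (408, 197), (420, 193), (432, 194), (444, 198), (456, 186), (468, 141), (480, 83), (492, 47), (504, 58), (516, 67), (528, 72)]
d [(300, 64), (312, 70), (324, 64), (336, 67), (348, 52), (360, 54), (372, 89), (384, 158), (396, 198), (408, 208), (420, 192), (432, 191), (444, 191), (456, 162), (468, 102), (480, 56), (492, 43), (504, 61), (516, 86), (528, 103)]
```

View pics/fin2.png

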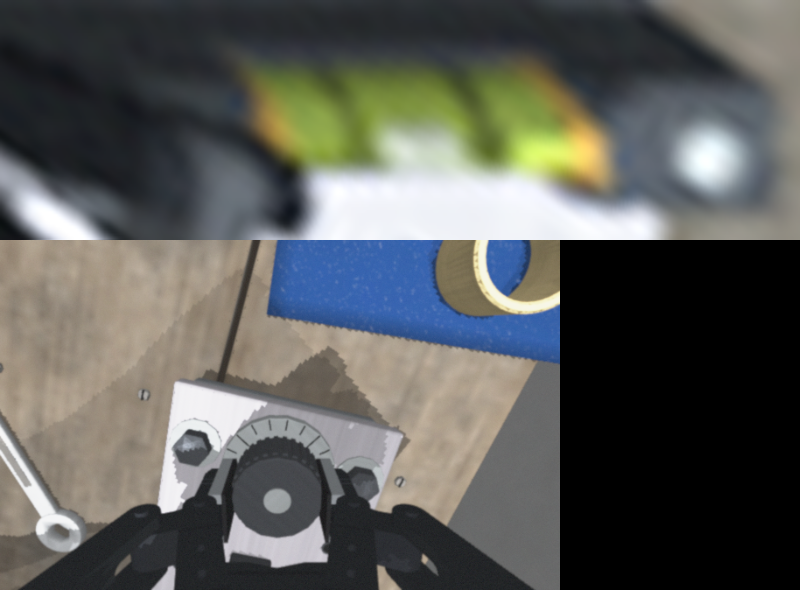

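The bubble edges at half height are 379 and 462, so its centre is 421. The lines are at 354 and 490, with their middle at 422, so the offset is about 0 mm. The last 14° moved it 1.15 mm, against 1.18 mm expected from the thread, so the screw is bearing on its pad. The force is a steady 23–24 N down, so I hand in.

```bash
python3 -c "
from rig import ctrl
print(ctrl.sign_off()); o=ctrl.get_obs(); print(o['time_s'],o['contact_force'])"
```

```text
the job is handed in; nothing more can be done
None
the job is handed in; nothing more can be done
```

The level stands released on the top plate, lengthwise and about 60 mm from the hinge. I turned the knob about 102° clockwise under pressure, and the arm finished gripping it and pressing down. I handed the job in at about 16 s; the hand-in reports no verdict.

**Last checks:**
- **Bubble:** it reads within about 0.2 mm of the middle between its lines, from the scene image. My reading error is perhaps 1 mm, against the 3 mm allowed.
- **Pressing force:** it held steady at 23–24 N, where the spring needs 5–8 N.
- **Screw on its pad:** I inferred this. The last 14° moved the bubble 1.15 mm, against 1.18 mm expected from the thread.
- **Bystanders:** I did not re-measure the V-block or the casting, but the arm felt no contact on the way past them.

**One reading disagreed:** an 8° turn made while I also pressed about 10 N harder hardly moved the bubble, where about 0.7 mm was expected. I took this as flex under the extra load. I made the last turn and read the bubble at the final force.

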